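Turn the strip-down row round on the build rack

TASK

The four engine parts on the plywood strip-down rack stand in the order they came off, first off next to the steel post. Move all four to the aluminium build rack in the reverse order, so that the part nearest the post on the strip-down rack ends up farthest from the post on the build rack and so on along the row. Set each part down, without dropping it, upright as it stood, in the middle of its own place, and leave it standing there.

Things in the scene. Friction and masses are not known exactly. Their poses are not given: they have to be found in the camera images.
- build_rack: Fixed aluminium rack, empty at start. Four places in a row, middles at x=0, y=+123, +41, -41, -123 mm, parted by fences (6 mm thick, tops at z=28 mm, 76 mm clear between). Black rubber pad in each, top at z=18 mm. Steel post (12 mm thick, top z=54 mm) at y=+183 mm marks the first end. Origin: middle of the row, on the underside at counter level; z up; y within 0.12 rad of the robot's left (+y).
- strip_rack: Fixed plywood strip-down rack, 76 x 368 mm board 14 mm thick with wooden fences: the same shape, places, post, origin and axes as the build rack, turned by up to 0.12 rad on its own. It holds the four parts at the start, each on a pad whose top is at z=18 mm. It may be the nearer or the farther of the two racks.
- piston: Aluminium engine piston standing crown up on its skirt: plain cylinder 54 mm diameter, 46 mm high, dark ring grooves near the top, 0.16 kg. Grip it across the diameter, anywhere on its height. Origin: centre of its underside; z: its axis, up. Round: yaw does not matter. Starts within 6 mm of its pad's middle.
- float: Brass carburetor float, a flat ring-like drum 48 mm diameter, 24 mm high with a blind hole 20 mm wide in its top, about 25 g. Grip it across the outer diameter. The hole faces up. Origin: centre of its underside; z: its axis, up. Round: yaw does not matter. Starts within 6 mm of its pad's middle.
- spring: Steel coil valve spring standing on end: 28 mm diameter, 40 mm high, 45 g. Behaves as a rigid cylinder. Grip it across the diameter. Origin: centre of its underside; z: its axis, up. Round: yaw does not matter. Starts within 6 mm of its pad's middle.
- governor: Governor gear: white nylon gear 47 mm over the teeth and 9 mm thick, lying flat at the bottom, with a steel spool 22 mm diameter rising from it to 36 mm total height, 60 g. Grip the steel spool. Origin: centre of its underside; z: its axis, up. Round: yaw does not matter. Starts within 6 mm of its pad's middle.
- piston_pad: Black square rubber pad 70 x 70 x 4 mm, fixed in one place of the strip-down rack, on which the piston stands at the start; it stays there as the record of that part's place in the row (all four pads look alike). Origin: centre of its underside; its top is 4 mm higher.
- float_pad: Black square rubber pad 70 x 70 x 4 mm, fixed in one place of the strip-down rack, on which the carburetor float stands at the start; it stays there as the record of that part's place in the row (all four pads look alike). Origin: centre of its underside; its top is 4 mm higher.
- spring_pad: Black square rubber pad 70 x 70 x 4 mm, fixed in one place of the strip-down rack, on which the valve spring stands at the start; it stays there as the record of that part's place in the row (all four pads look alike). Origin: centre of its underside; its top is 4 mm higher.
- governor_pad: Black square rubber pad 70 x 70 x 4 mm, fixed in one place of the strip-down rack, on which the governor gear stands at the start; it stays there as the record of that part's place in the row (all four pads look alike). Origin: centre of its underside; its top is 4 mm higher.
There are look-alikes about, which are no part of the job. Several things have the shape of the float; the one meant has the colours described above.

How it is judged:
At the end, for the whole second after the job is handed in: Each part stands on the build rack in reverse order (counted from the posts 1 to 4, 2 to 3, 3 to 2, 4 to 1), centre within 14 mm of its place's middle along and across the rack, underside on the pad (5 mm lower to 4 mm higher), upright within 0.12 rad, released and at rest (((y of piston_pad in the frame of strip_rack between 0.093 and 0.153 m and y of piston in the frame of build_rack between -0.137 and -0.109 m) or (y of piston_pad in the frame of strip_rack between 0.011 and 0.071 m and y of piston in the frame of build_rack between -0.055 and -0.027 m) or (y of piston_pad in the frame of strip_rack between -0.071 and -0.011 m and y of piston in the frame of build_rack between 0.027 and 0.055 m) or (y of piston_pad in the frame of strip_rack between -0.153 and -0.093 m and y of piston in the frame of build_rack between 0.109 and 0.137 m)) and x of piston in the frame of build_rack between -0.014 and 0.014 m and z of piston in the frame of build_rack between 0.013 and 0.022 m and angle between each of piston, float, spring, governor's own z axis and vertical below 0.12 rad and linear speed of each of piston, float, spring, governor below 0.02 m/s and angular speed of each of piston, float, spring, governor below 0.3 rad/s and ((y of float_pad in the frame of strip_rack between 0.093 and 0.153 m and y of float in the frame of build_rack between -0.137 and -0.109 m) or (y of float_pad in the frame of strip_rack between 0.011 and 0.071 m and y of float in the frame of build_rack between -0.055 and -0.027 m) or (y of float_pad in the frame of strip_rack between -0.071 and -0.011 m and y of float in the frame of build_rack between 0.027 and 0.055 m) or (y of float_pad in the frame of strip_rack between -0.153 and -0.093 m and y of float in the frame of build_rack between 0.109 and 0.137 m)) and x of float in the frame of build_rack between -0.014 and 0.014 m and z of float in the frame of build_rack between 0.013 and 0.022 m and ((y of spring_pad in the frame of strip_rack between 0.093 and 0.153 m and y of spring in the frame of build_rack between -0.137 and -0.109 m) or (y of spring_pad in the frame of strip_rack between 0.011 and 0.071 m and y of spring in the frame of build_rack between -0.055 and -0.027 m) or (y of spring_pad in the frame of strip_rack between -0.071 and -0.011 m and y of spring in the frame of build_rack between 0.027 and 0.055 m) or (y of spring_pad in the frame of strip_rack between -0.153 and -0.093 m and y of spring in the frame of build_rack between 0.109 and 0.137 m)) and x of spring in the frame of build_rack between -0.014 and 0.014 m and z of spring in the frame of build_rack between 0.013 and 0.022 m and ((y of governor_pad in the frame of strip_rack between 0.093 and 0.153 m and y of governor in the frame of build_rack between -0.137 and -0.109 m) or (y of governor_pad in the frame of strip_rack between 0.011 and 0.071 m and y of governor in the frame of build_rack between -0.055 and -0.027 m) or (y of governor_pad in the frame of strip_rack between -0.071 and -0.011 m and y of governor in the frame of build_rack between 0.027 and 0.055 m) or (y of governor_pad in the frame of strip_rack between -0.153 and -0.093 m and y of governor in the frame of build_rack between 0.109 and 0.137 m)) and x of governor in the frame of build_rack between -0.014 and 0.014 m and z of governor in the frame of build_rack between 0.013 and 0.022 m); the robot touches nothing.
It fails at once if The piston is dropped or thrown: it moves faster than 0.7 m/s while the gripper does not hold it (a fall of about 25 mm) (linear speed of piston above 0.7 m/s and contact force between the fingers and piston below 0.1 N).
It fails at once if The carburetor float is dropped or thrown: it moves faster than 0.7 m/s while the gripper does not hold it (a fall of about 25 mm) (linear speed of float above 0.7 m/s and contact force between the fingers and float below 0.1 N).
It fails at once if The valve spring is dropped or thrown: it moves faster than 0.7 m/s while the gripper does not hold it (a fall of about 25 mm) (linear speed of spring above 0.7 m/s and contact force between the fingers and spring below 0.1 N).
It fails at once if The governor gear is dropped or thrown: it moves faster than 0.7 m/s while the gripper does not hold it (a fall of about 25 mm) (linear speed of governor above 0.7 m/s and contact force between the fingers and governor below 0.1 N).
It also fails if it takes over 93 s, if anything falls off the work surface, if the arm or the gripper's body presses on something with over 40 N, if the wrist force passes 120 N, or if a joint passes its speed limit or range.

ROBOT

A 6-joint arm with a two-finger parallel gripper is mounted at the origin on the work surface. World frame = base frame: x ahead of the robot, y to its left, z up, the work surface at z = 0. Lengths are in m, angles in rad, forces in N, time in s.
With the tool pointing down it reaches from about 0.375 to 0.75 m from the base axis. Payload 9 kg.
Tool frame: the origin (TCP) lies midway between the tips of the shut fingers; the grasp point (between the pads) lies 19 mm behind it; z points along the fingers, y is the direction in which the jaws open and shut (so a half turn about z gives the same grasp; the last joint's range is limited). The gripper opens to 85 mm and grips with 20 to 120 N. Pads are 22 mm wide; open, the fingers measure 114 mm over their backs; the gripper's body (76 mm by 85 mm) begins 54 mm behind the grasp point. The pads swing forward as they close: fully open they stand 13 mm farther back than shut.
Start: joints at [-1.343, 0.104, 0.097, 1.564, 0, 1.353], TCP at [0.259, -0.541, 0.231] pointing down, gripper open.
Joint ranges: [-2.99, 2.99], [-0.84, 1.86], [-1.1, 1.16], [-1.84, 2.11], [-1.51, 1.56], [-3.14, 3.14]. Speed limits (rad/s): [2.22, 2.22, 2.57, 3.14, 3.14, 3.14].

INTERFACE

Orientations are given as [roll, pitch, yaw] about the fixed x, y, z axes, in that order (R = Rz(yaw) Ry(pitch) Rx(roll)).
In Python, from workcell import get_state, read_camera, finish_job gives the robot as it stands. The module is installed in compiled form; this text tells all that it offers.
- The arm moves only by the shell command python3 -m inch 'ROWS' [OPENING] [FORCE]. ROWS is JSON, one flat list of numbers, 4 for each row, row after row: the shift along the tool's x, y, z in cm, then the turn about the tool's z in rad. In form: [dx, dy, dz, twist, dx, dy, dz, twist, ...]. A call has 1 to 5 rows; each row is the pose to reach, as a shift and turn from the pose commanded when the call began, along the tool's axes at that moment; what a row does not reach only later rows make up. A row lasts 1/10 s, in which the tool goes at most 50 mm and 8.59 degrees, less where a joint would pass 70% of its speed; a pose out of reach is approached as far as the arm can. A call with a gripper value outside its range is refused whole. OPENING is the opening, from -1 (shut) to 1 (fully open), set as the call begins (- or left out, the last holds). The fingers move at their own pace and stop on an object; FORCE is the grip in N (left out, the last holds). Time passes only in rows, so rows that repeat a pose let the fingers close. It gives the time, the measured TCP pose, the force and the opening at its end, in the units of the state.
- get_state(): the state, without advancing time (a new reading comes with each control period).
- read_camera(name): name is "scene" or "side" or "wrist"; returns a dict with "img" (384x512x3 uint8, red, green, blue), "intrinsics" (3x3 intrinsics, pixels), "k1" (the pictures are not rectified: a ray, as slopes to the right and down, at radius r is drawn at 1 + k1 r^2 times it, then the intrinsics apply), "origin" and "rotation" of the camera in the world; the wrist camera has in their place "hand_eye" (4x4, takes a point from camera to tool coordinates, whose origin is the TCP and whose axes are the flange's). Camera axes: x right, y down, z forward; pixel columns grow to the right and rows downward; lengths in m; the calibration is good to about 2 mm. A picture is of the moment at which its call begins: read the wrist's pose just before it. There is no depth.
- finish_job(): hands the job in, once; it reports no verdict.
The state is a dict: "time": time; "joint_positions": joint angles; "joint_velocities": joint speeds; "joint_efforts": joint torques, N m; "ee_pos": TCP position; "eef_rot": TCP orientation; "force": force on the tool from outside, world axes, zero at the start; "torque": the same for the moment, N m; "gripper_width": finger opening in m.
Only numpy, scipy, OpenCV 4.12 (cv2) and the standard library are available. Lean on these libraries where they do the work, as an engineer would, in place of code of your own. Each camera call takes 0.05 s, during which the arm holds its last target.

## Working session

There is one attempt and no reset: what is moved stays moved. The work goes in short steps, Python scripts to look and compute and a shell command to move; the robot and the scene stay as the last step left them, time stands still between calls to the robot, and variables do not carry over. Pictures are saved under pics/ and viewed, and the job is handed in when it is done.

```bash
mkdir -p pics; ls; python3 - <<'E'
from workcell import *
import cv2
s=get_state();print(s)
for n in("scene","side","wrist"):
    c=read_camera(n);cv2.imwrite(f"pics/{n}0.png",c["img"][:,:,::-1])
    print(n,{k:v for k,v in c.items() if k!="img"})
E
```

```text
pics
{'time': 0.0, 'joint_positions': array([-1.34270997e+00,  1.04699140e-01,  9.64670043e-02,  1.56391178e+00,
       -3.43883422e-06,  1.35309720e+00]), 'joint_velocities': array([ 0.00020087, -0.00123994, -0.0005163 ,  0.00168742, -0.00128977,
        0.00069579]), 'joint_efforts': array([ 3.78924369e-04, -5.56933343e+01,  5.03645539e+01,  1.66752498e-02,
       -4.19228390e-04,  7.36944969e-06]), 'ee_pos': array([ 0.25862968, -0.54102144,  0.23052118]), 'eef_rot': array([-3.14027613e+00, -2.87699675e-04,  4.45785294e-01]), 'force': array([ 0.75009604,  0.66813952, -0.32116053]), 'torque': array([ 0.00389041,  0.01430973, -0.05722579]), 'gripper_width': 0.08541327036085151}
scene {'intrinsics': array([[453.46123735,   0.        , 257.04959585],
       [  0.        , 453.46123735, 193.36515656],
       [  0.        ,   0.        ,   1.        ]]), 'k1': -0.10943008581281197, 'origin': array([ 1.00622808, -0.47816822,  0.50071399]), 'rotation': array([-2.16541945, -0.00539531,  0.7484722 ])}
side {'intrinsics': array([[484.95886733,   0.        , 258.3867037 ],
       [  0.        , 484.95886733, 196.21693754],
       [  0.        ,   0.        ,   1.        ]]), 'k1': -0.1546394194362783, 'origin': array([0.12363294, 0.6802746 , 0.60681505]), 'rotation': array([-2.18218334, -0.01047349, -2.5828535 ])}
wrist {'intrinsics': array([[306.92534226,   0.        , 259.11101872],
       [  0.        , 306.92534226, 191.40498183],
       [  0.        ,   0.        ,   1.        ]]), 'k1': -0.015165146680666635, 'hand_eye': array([[ 4.79959938e-04, -9.59172681e-01, -2.82820680e-01,
         7.15478854e-02],
       [ 9.99999752e-01,  6.05896226e-04, -3.57821390e-04,
         3.65832895e-05],
       [ 5.14572484e-04, -2.82820438e-01,  9.59172735e-01,
        -1.42953067e-01],
       [ 0.00000000e+00,  0.00000000e+00,  0.00000000e+00,
         1.00000000e+00]])}
```

View pics/scene0.png

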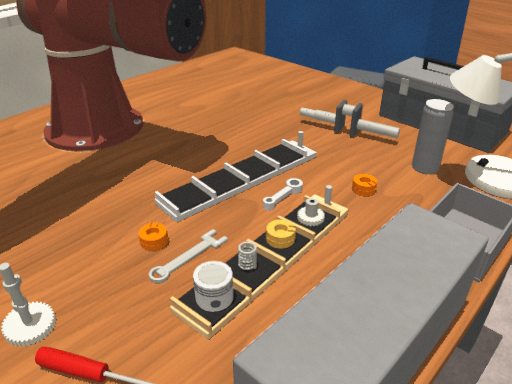

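View pics/side0.png

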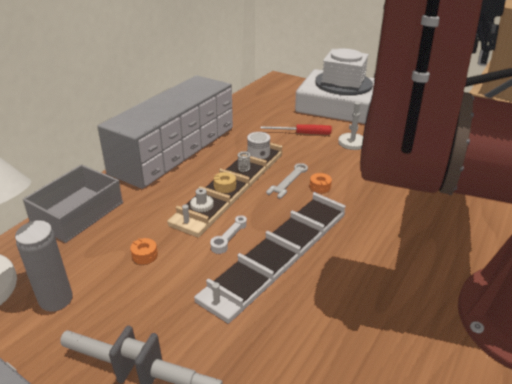

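View pics/wrist0.png

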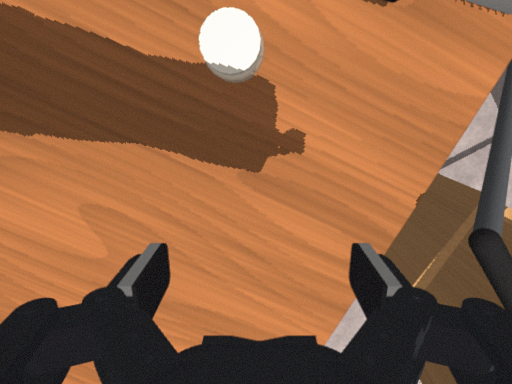

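The scene view shows the plywood rack farther out, holding from its post (328,190) the governor (311,212), float (281,233), spring (248,256) and piston (213,287). The aluminium rack is nearer, with its post at (300,140). The orange rings at (153,236) and (365,184) are look-alikes. The side view agrees. Next I'll measure the pads and parts from both views.

```bash
cat > h.py <<'E'
import numpy as np, cv2
from scipy.spatial.transform import Rotation as R
from workcell import *
def snap(n):
    s=get_state(); c=read_camera(n)
    if n=="wrist":
        Rt=R.from_euler('xyz',s["eef_rot"]).as_matrix(); H=np.array(c["hand_eye"])
        c["M"]=Rt@H[:3,:3]; c["O"]=s["ee_pos"]+Rt@H[:3,3]
    else:
        c["M"]=R.from_euler('xyz',c["rotation"]).as_matrix(); c["O"]=np.array(c["origin"])
    return c
def cast(c,uv,z):
    K=c["intrinsics"]; d=np.array([c["k1"],0,0,0,0.])
    p=cv2.undistortPoints(np.float64(uv).reshape(-1,1,2),K,d).reshape(-1,2)
    v=np.c_[p,np.ones(len(p))]@c["M"].T
    return c["O"]+v*((z-c["O"][2])/v[:,2])[:,None]
def proj(c,P):
    P=(np.atleast_2d(P)-c["O"])@c["M"]
    d=np.array([c["k1"],0,0,0,0.])
    return cv2.projectPoints(P,np.zeros(3),np.zeros(3),c["intrinsics"],d)[0].reshape(-1,2)
def save(img,f,k=1):
    cv2.imwrite(f,cv2.resize(img[:,:,::-1],None,fx=k,fy=k,interpolation=cv2.INTER_CUBIC))
E
python3 - <<'E'
from h import *
for n in("scene","side"):
    c=snap(n); im=c["img"]
    m=(im.max(2)<60).astype(np.uint8); m=cv2.morphologyEx(m,cv2.MORPH_OPEN,np.ones((3,3)))
    N,l,st,ce=cv2.connectedComponentsWithStats(m)
    for i in range(1,N):
        if st[i,4]>150:
            p=cast(c,ce[i],.018)[0]
            if .3<p[0]<.9 and abs(p[1])<.4:
                ct=cv2.findContours((l==i).astype(np.uint8),0,2)[0][0]
                q=cv2.approxPolyDP(ct,4,True).reshape(-1,2)
                print(n,ce[i].round(1),st[i,4],p.round(4),len(q)); 
                if len(q)==4:print(cast(c,q,.018)[:,:2].mean(0).round(4),cast(c,q,.018)[:,:2].round(3).tolist())
    hsv=cv2.cvtColor(im,cv2.COLOR_RGB2HSV)
    m=((abs(hsv[...,0].astype(int)-21)<6)&(hsv[...,1]>150)&(hsv[...,2]>120)).astype(np.uint8)
    N,l,st,ce=cv2.connectedComponentsWithStats(m)
    for i in range(1,N):
        if st[i,4]>100: print("brass",n,ce[i].round(1),st[i,4],cast(c,ce[i],.03)[0].round(4))
c=snap("scene"); save(c["img"][120:340,140:370],"pics/sc_z.png",2.6)
c=snap("side"); save(c["img"][70:320,90:360],"pics/si_z.png",2.2)
E
```

```text
scene [282.5 154.2] 400 [0.4589 0.1965 0.018 ] 4
[0.4576 0.1962] [[0.422, 0.181], [0.484, 0.162], [0.494, 0.213], [0.431, 0.228]]
scene [253.6 167. ] 484 [0.4506 0.1133 0.018 ] 4
[0.4497 0.1125] [[0.414, 0.096], [0.477, 0.074], [0.484, 0.134], [0.424, 0.146]]
scene [221.8 181. ] 584 [0.442  0.0307 0.018 ] 4
[0.4414 0.0303] [[0.405, 0.011], [0.469, -0.007], [0.476, 0.053], [0.416, 0.064]]
scene [186.5 196.4] 711 [ 0.4328 -0.0521  0.018 ] 4
[ 0.4295 -0.0506] [[0.461, -0.023], [0.403, -0.016], [0.394, -0.073], [0.46, -0.09]]
scene [323.2 222.8] 157 [0.6684 0.0585 0.018 ] 5
scene [292.9 246.7] 313 [ 0.6699 -0.0267  0.018 ] 5
scene [253.3 271.1] 841 [ 0.6618 -0.1118  0.018 ] 8
scene [210.7 306.2] 595 [ 0.6668 -0.2039  0.018 ] 8
brass scene [363.8 179.4] 149 [0.6532 0.213  0.03  ]
brass scene [280.  233.2] 719 [ 0.6414 -0.0262  0.03  ]
brass scene [152.5 231.7] 269 [ 0.4857 -0.1681  0.03  ]
```

View pics/sc_z.png

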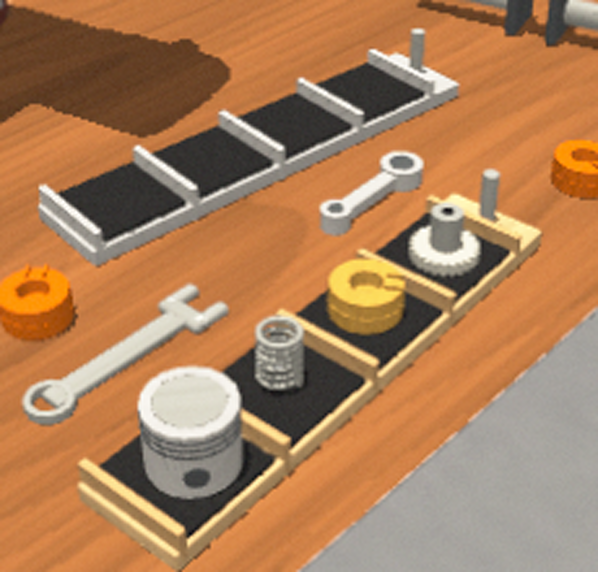

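View pics/si_z.png

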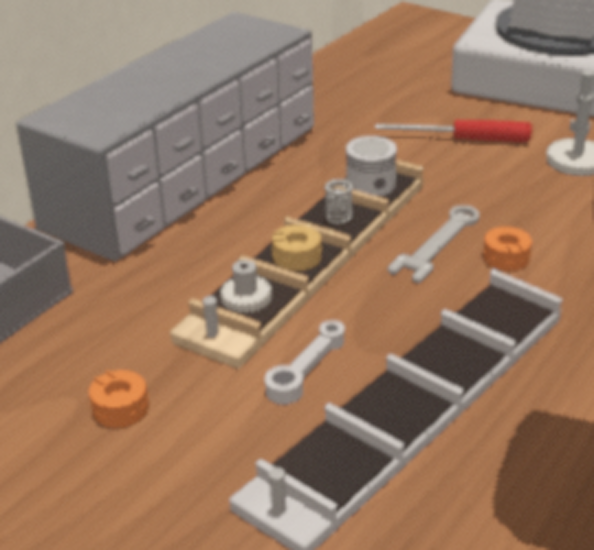

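```bash
cat > go.py <<'E'
# prints shift in tool axes to target x y z yaw
import sys; from h import *
t=list(map(float,sys.argv[1:5])); s=get_state()
Rt=R.from_euler('xyz',s["eef_rot"]).as_matrix(); yaw=s["eef_rot"][2]
Rd=R.from_euler('xyz',[np.pi,0,yaw]).as_matrix()
d=Rd.T@(np.array(t[:3])-s["ee_pos"])*100
tw=-((t[3]-yaw+np.pi)%(2*np.pi)-np.pi)
print("t",round(s["time"],2),"pos",s["ee_pos"].round(4),"yaw",round(yaw,3),"shift cm",d.round(2),"twist",round(tw,3),"rows",round(max(np.linalg.norm(d)/5,abs(tw)/.15),1))
E
python3 go.py .55 -.06 .32 1.571
python3 -m inch '[5,-3,-2,-0.15,9,-6,-4,-0.3,13,-9,-5,-0.45,17,-11,-7,-0.6,21,-14,-8,-0.75]'
python3 go.py .55 -.06 .32 1.571
```

```text
t 0.35 pos [ 0.2587 -0.5413  0.2311] yaw 0.446 shift cm [ 47.03 -30.86  -8.89] twist -1.125 rows 11.4
time: 0.85
ee_pos: [0.3812, -0.3364, 0.3089]
eef_rot: [3.14, 0.001, 1.201]
force: [0.7, -1.3, -0.2]
gripper_width: 0.0856
t 0.85 pos [ 0.3812 -0.3364  0.3089] yaw 1.201 shift cm [31.87  5.76 -1.11] twist -0.37 rows 6.5
```

```bash

python3 -m inch '[4.8,0.8,0,-0.12,9.6,1.7,-0.3,-0.24,14.4,2.6,-0.6,-0.37,19.2,3.5,-0.8,-0.37,24,4.3,-1,-0.37]'
python3 go.py .55 -.06 .32 1.571
```

```text
time: 1.35
ee_pos: [0.5092, -0.1282, 0.3179]
eef_rot: [3.141, 0.0, 1.566]
force: [0.9, -0.9, -0.5]
gripper_width: 0.0857
t 1.35 pos [ 0.5092 -0.1282  0.3179] yaw 1.566 shift cm [ 6.84  4.05 -0.21] twist -0.005 rows 1.6
```

```bash

python3 -m inch '[2,1,0,0,3,3,0,0,3,4,0,0,3,4,0,0,3,4,0,0]'
cat > det.py <<'E'
from h import *
import sys
c=snap("wrist"); im=c["img"]; save(im,f"pics/w{sys.argv[1]}.png",1.5)
np.save(f"w{sys.argv[1]}.npy",{k:c[k] for k in c},allow_pickle=True)
m=(im.max(2)<70).astype(np.uint8); m=cv2.morphologyEx(m,cv2.MORPH_OPEN,np.ones((3,3)))
N,l,st,ce=cv2.connectedComponentsWithStats(m)
for i in range(1,N):
    if 500<st[i,4]<9000:
        ct=cv2.findContours((l==i).astype(np.uint8),0,2)[0][0]
        h=cv2.convexHull(ct); r=cv2.minAreaRect(cv2.undistortPoints(h.astype(float),np.eye(3),np.zeros(5)).astype(np.float32))
        P=cast(c,h,.018)[:,:2].astype(np.float32); r=cv2.minAreaRect(P*1000)
        print(ce[i].round(1),st[i,4],"centre mm",np.round(r[0],1),"size",np.round(r[1],1),round(r[2],2))
E
python3 det.py 1
```

```text
time: 1.85
ee_pos: [0.5482, -0.1004, 0.3175]
eef_rot: [-3.141, -0.0, 1.566]
force: [-0.3, -0.1, -0.3]
gripper_width: 0.0851
[181.5   9.2] 1033 centre mm [447.5  84.1] size [24.3 69.3] 89.49
[328.1  37.8] 1634 centre mm [642.7  52. ] size [67.6 68. ] 3.34
[178.6  56.5] 2917 centre mm [441.   28.2] size [69.3 69.5] 83.77
[329.1 102.7] 1231 centre mm [647.1 -30.6] size [68.  68.6] 2.53
[176.8 118.7] 2397 centre mm [432.8 -53.3] size [68.8 68.4] 84.29
[329.8 157.7] 1611 centre mm [ 652.  -111.1] size [67.4 68.3] 3.35
```

View pics/w1.png

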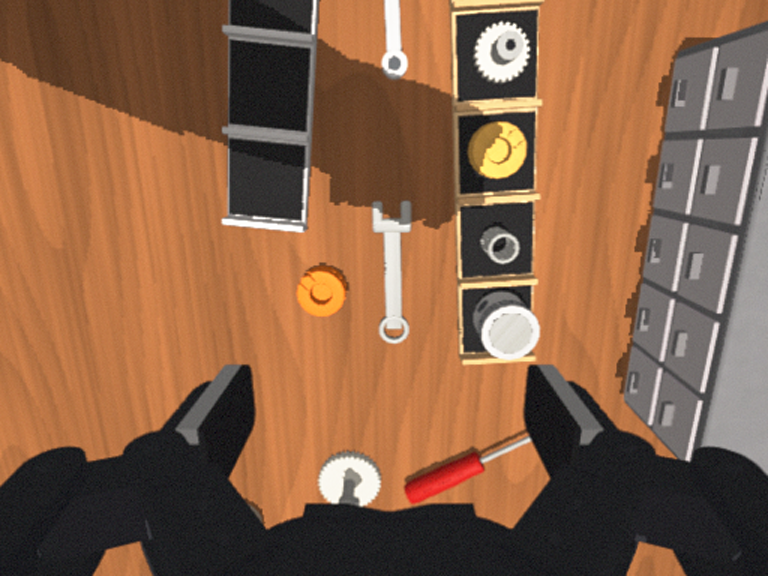

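The wrist view shows both racks clearly. In picture pixels, the governor spool top is at (510,45), the float at (498,150), the spring top at (502,246), the piston crown at (510,331), and three build pads are in sight at upper left. The pads measure 68–69 mm, as they should. The chest stands well clear of the strip rack. Next come the part centres.

```bash
python3 - <<'E'
from h import *
c=np.load("w1.npy",allow_pickle=True).item(); im=c["img"]
for n,uv,z in [("gov",(510,45),.054),("float",(498,150),.042),("spring",(502,246),.058),("piston",(510,331),.064),("chest",(640,300),.0)]:
    print(n,(cast(c,np.array(uv)/1.5,z)[0]*1000).round(1))
hsv=cv2.cvtColor(im,cv2.COLOR_RGB2HSV)
m=((abs(hsv[...,0].astype(int)-23)<6)&(hsv[...,1]>120)&(hsv[...,2]>90)).astype(np.uint8)
m[:, :305]=0; m[:,360:]=0; m=cv2.morphologyEx(m,cv2.MORPH_OPEN,np.ones((9,9)))
N,l,st,ce=cv2.connectedComponentsWithStats(m)
for i in range(1,N):
    ct=cv2.findContours((l==i).astype(np.uint8),0,2)[0][0]
    u=cv2.minEnclosingCircle(ct)
    if st[i,4]>200:print("brass",ce[i],st[i],u,(cast(c,u[0],.036)*1000).round(1))
save(im[0:245,290:370],"pics/strip1.png",3.2) if 0 else save(im[20:245,300:370],"pics/strip1.png",2.6)
E
```

```text
gov [645.6  53.2  54. ]
float [643.6 -27.6  42. ]
spring [ 648.5 -109.6   58. ]
piston [ 659.7 -188.3   64. ]
chest [ 813.  -179.7    0. ]
```

View pics/strip1.png

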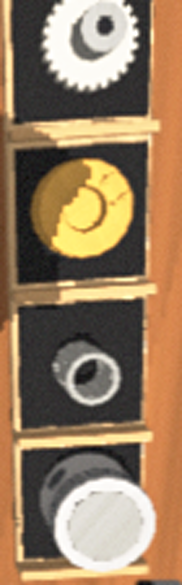

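All four centres lie within 6 mm of their pad middles, and the chest is at x≈0.81, clear of the fingers. I'll take the piston first.

```bash

python3 go.py .659 -.189 .13 1.571
python3 -m inch '[-2,2.5,4,0,-4,5,8,0,-6,7.5,12,0,-8,9.8,16,0,-8.8,11,18.7,0]' 1 40
python3 go.py .659 -.189 .13 1.571
```

```text
t 1.9 pos [ 0.5481 -0.1006  0.3177] yaw 1.565 shift cm [-8.78 11.14 18.77] twist -0.006 rows 4.7
time: 2.4
ee_pos: [0.6577, -0.1908, 0.1277]
eef_rot: [-3.14, -0.0, 1.564]
force: [-0.3, 0.4, -0.6]
gripper_width: 0.0851
t 2.4 pos [ 0.6577 -0.1908  0.1277] yaw 1.564 shift cm [ 0.18  0.13 -0.23] twist -0.007 rows 0.1
```

```bash

python3 -m inch '[0.2,0.1,0,0,0.2,0.1,0,0]' | head -3
python3 det.py 2 >/dev/null; python3 go.py .659 -.189 .025 1.571
```

```text
time: 2.6
ee_pos: [0.6583, -0.187, 0.1306]
eef_rot: [-3.14, -0.001, 1.565]
t 2.65 pos [ 0.659  -0.187   0.1323] yaw 1.566 shift cm [-0.2   0.   10.73] twist -0.005 rows 2.1
```

View pics/w2.png

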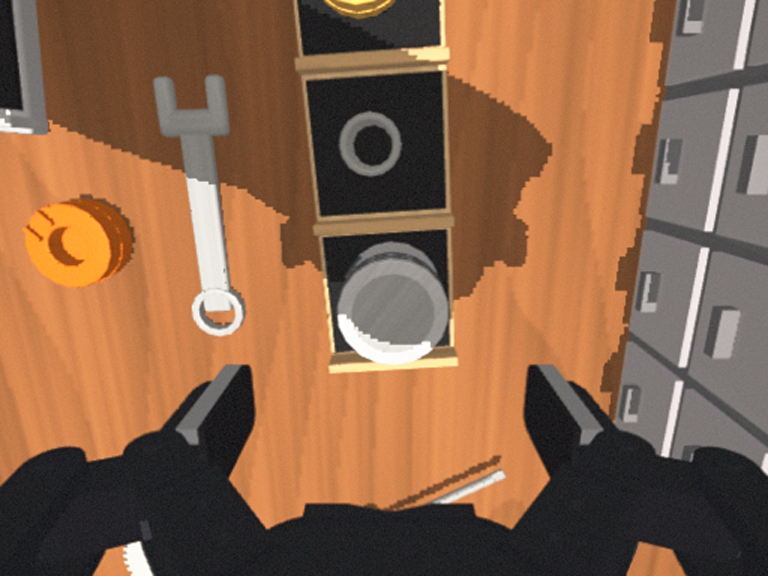

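The piston crown is at (393,308) between the jaws, and the spring ring is at (370,143).

```bash
python3 - <<'E'
from h import *
c=np.load("w2.npy",allow_pickle=True).item()
for n,uv,z in [("spring",(370,143),.058),("piston",(393,308),.064)]:
    print(n,(cast(c,np.array(uv)/1.5,z)[0]*1000).round(1))
E
python3 -m inch '[-0.2,0,4,0,-0.2,0,8,0,-0.2,0,10.5,0,-0.2,0,10.7,0,-0.2,0,10.7,0]'
```

```text
spring [ 649.8 -111.4   58. ]
piston [ 659.9 -187.4   64. ]
time: 3.15
ee_pos: [0.6597, -0.1891, 0.0261]
eef_rot: [3.14, 0.001, 1.566]
force: [-0.8, 0.6, -0.2]
gripper_width: 0.0856
```

```bash

python3 -m inch '[0,0,0,0,0,0,0,0,0,0,0,0,0,0,0,0,0,0,0,0]' -1 40;python3 -m inch '[0,0,0,0,0,0,0,0,0,0,0,0]'
```

```text
time: 3.65
ee_pos: [0.6603, -0.1895, 0.0263]
eef_rot: [3.139, 0.002, 1.566]
force: [-0.8, 0.9, 7.9]
gripper_width: 0.0532
time: 3.95
ee_pos: [0.6603, -0.1895, 0.0263]
eef_rot: [3.139, 0.002, 1.566]
force: [-1.5, 0.5, 7.4]
gripper_width: 0.0532
```

```bash

python3 -m inch '[0,0,-3,0,0,0,-7,0,0,0,-12,0,0,0,-17,0,3,-2,-20,0]'
python3 go.py .45 .07 .24 1.571
```

```text
time: 4.45
ee_pos: [0.6411, -0.1619, 0.2282]
eef_rot: [3.136, 0.003, 1.563]
force: [0.2, 0.5, -1.0]
gripper_width: 0.053
t 4.45 pos [ 0.6411 -0.1619  0.2282] yaw 1.563 shift cm [ 23.04 -19.29  -1.18] twist -0.008 rows 6.0
```

```bash

python3 -m inch '[3,-3,-1,0,7,-6,-1,0,11,-9,-1,0,15,-12.5,-1,0,19,-15.5,-1,0]' | head -2
python3 -m inch '[2,-2,0,0,4,-3.5,0,0,4,-3.5,0,0,4,-3.5,0,0]'
python3 det.py 3; python3 go.py .457 .191 .12 1.571
```

```text
time: 4.95
ee_pos: [0.4856, 0.0306, 0.2343]
time: 5.35
ee_pos: [0.4525, 0.0697, 0.2344]
eef_rot: [3.14, 0.001, 1.567]
force: [0.2, -0.4, -1.8]
gripper_width: 0.0531
[263.8  52.4] 4309 centre mm [458.2 190.8] size [68.5 68.5] 83.94
[256.3 128.4] 3598 centre mm [449.4 109.8] size [68.8 68.7] 83.95
[410.  175.3] 1589 centre mm [642.2  52.3] size [68.7 68.2] 3.27
[248.3 183.3] 1509 centre mm [441.9  38.4] size [49.4 66.9] 84.9
[404.1 233.6] 891 centre mm [647.3 -30.5] size [68.7 66.2] 3.83
t 5.4 pos [0.4527 0.0693 0.2341] yaw 1.566 shift cm [12.17  0.37 11.41] twist -0.005 rows 3.3
```

View pics/w3.png

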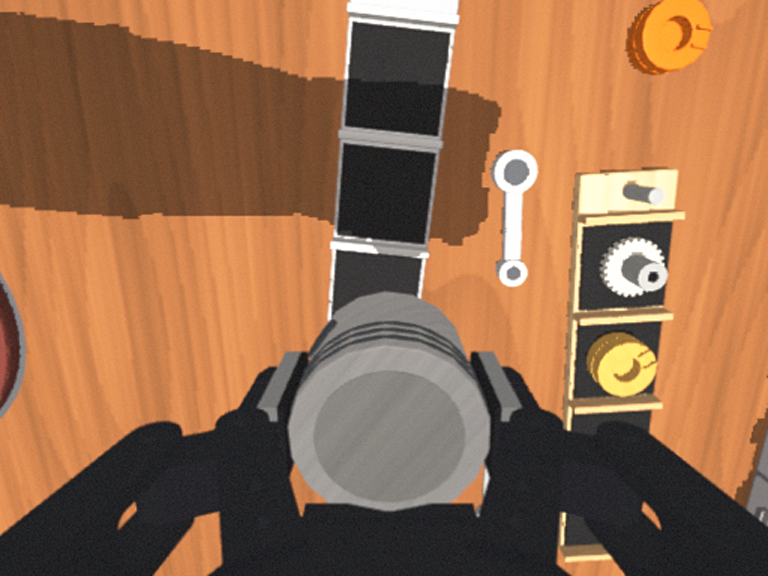

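The build places read (458,191), (449,110), (441,28) and (433,-53) mm, 82 mm apart and consistent across views. The piston hangs upright in the jaws.

```bash

python3 go.py .458 .1895 .07 1.571
python3 -m inch '[4,0.2,4,0,8,0.4,8,0,12,0.5,12,0,12,0.5,15,0,12,0.5,16.4,0]'
python3 -m inch '[0,0,0,0,0,0,0,0]' |head -3
python3 go.py .458 .1895 .028 1.571
```

```text
t 5.4 pos [0.4527 0.0693 0.2341] yaw 1.566 shift cm [12.02  0.47 16.41] twist -0.005 rows 4.1
time: 5.9
ee_pos: [0.4555, 0.1901, 0.0649]
eef_rot: [-3.135, 0.001, 1.567]
force: [-0.5, -0.3, -2.8]
gripper_width: 0.0532
time: 6.1
ee_pos: [0.4591, 0.1886, 0.0711]
eef_rot: [3.14, 0.0, 1.564]
t 6.1 pos [0.4591 0.1886 0.0711] yaw 1.564 shift cm [ 0.08 -0.11  4.31] twist -0.007 rows 0.9
```

```bash

python3 -m inch '[0,-0.1,1.5,0,0,-0.1,2.7,0,0,-0.1,3.5,0,0,-0.1,4,0,0,-0.1,4.2,0]'
python3 -m inch '[0,0,0.1,0,0,0,0.1,0]'
```

```text
time: 6.6
ee_pos: [0.4565, 0.1895, 0.0269]
eef_rot: [-3.141, 0.0, 1.566]
force: [-0.1, 0.2, -2.3]
gripper_width: 0.053
time: 6.8
ee_pos: [0.457, 0.1896, 0.0268]
eef_rot: [3.141, 0.0, 1.566]
force: [0.7, -0.9, -1.3]
gripper_width: 0.0534
```

```bash

python3 -m inch '[0,0,0.05,0,0,0,0.1,0,0,0,0.1,0]'
python3 -m inch '[0,0,0.05,0,0,0,0.1,0,0,0,0.1,0]'
```

```text
time: 7.1
ee_pos: [0.4572, 0.1897, 0.0263]
eef_rot: [3.141, -0.0, 1.566]
force: [-2.5, 0.2, 4.7]
gripper_width: 0.0532
time: 7.4
ee_pos: [0.4572, 0.1897, 0.0262]
eef_rot: [3.141, 0.0, 1.566]
force: [-6.9, -0.9, 15.9]
gripper_width: 0.0528
```

Contact: 16 N of push on the pad. I'll back off about a millimetre, then open and rise.

```bash

python3 -m inch '[0,0,-0.1,0,0,0,-0.1,0]'
python3 -m inch '[0,0,0,0,0,0,0,0,0,0,0,0,0,0,0,0]' 1
python3 -m inch '[0,0,-1,0,0,0,-3,0,0,0,-6,0,0,0,-10,0,0,0,-14,0]'
python3 go.py .649 -.112 .12 1.571
```

```text
time: 7.6
ee_pos: [0.4572, 0.1897, 0.0263]
eef_rot: [3.141, -0.0, 1.566]
force: [-3.7, 0.7, 7.8]
gripper_width: 0.0532
time: 8.0
ee_pos: [0.4568, 0.1895, 0.0255]
eef_rot: [-3.141, 0.0, 1.566]
force: [0.7, -0.6, 0.3]
gripper_width: 0.0852
time: 8.5
ee_pos: [0.4564, 0.1895, 0.1676]
eef_rot: [-3.142, 0.0, 1.566]
force: [0.3, 0.5, 0.6]
gripper_width: 0.0854
t 8.5 pos [0.4564 0.1895 0.1676] yaw 1.566 shift cm [-30.06  19.41   4.76] twist -0.005 rows 7.2
```

```bash

python3 -m inch '[-4,2.5,0,0,-8,5,0,0,-12,7.5,0,0,-16,10,0,0,-20,12.5,0,0]' |head -2
python3 -m inch '[-4,3,2,0,-8,5,3,0,-10,6.9,4.7,0,-10,6.9,4.7,0,-10,6.9,4.7,0]' |head -2
python3 det.py 4 >/dev/null; python3 go.py .6495 -.111 .025 1.571
```

```text
time: 9.0
ee_pos: [0.5818, -0.0129, 0.1665]
time: 9.5
ee_pos: [0.649, -0.1115, 0.1185]
t 9.55 pos [ 0.6492 -0.1109  0.1194] yaw 1.566 shift cm [-0.01  0.03  9.44] twist -0.005 rows 1.9
```

View pics/w4.png

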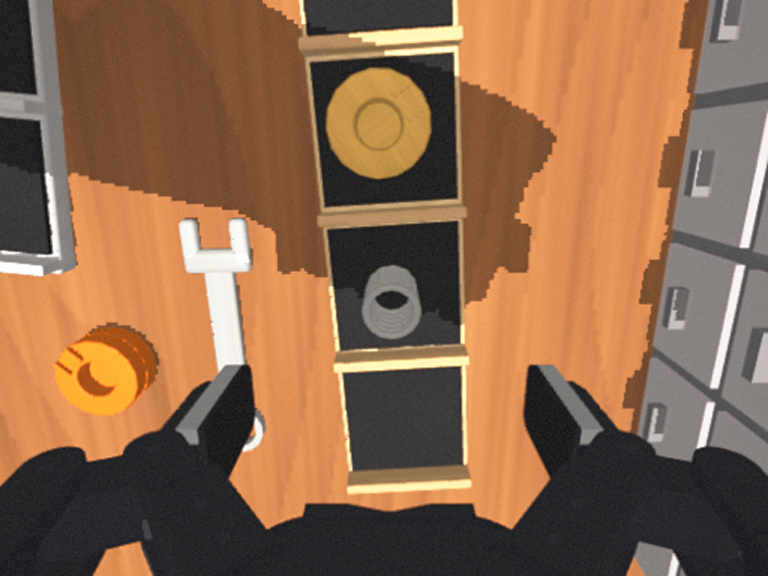

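The spring at (391,308) is on the jaw axis, and the float top is at (378,123).

```bash
python3 - <<'E'
from h import *
c=np.load("w4.npy",allow_pickle=True).item()
for n,uv,z in [("spring",(391,308),.058),("float",(378,123),.042)]:
    print(n,(cast(c,np.array(uv)/1.5,z)[0]*1000).round(1))
E
python3 -m inch '[0,0,3,0,0,0,6,0,0,0,8.5,0,0,0,9.4,0,0,0,9.4,0]'
python3 -m inch '[0,0,0,0,0,0,0,0,0,0,0,0,0,0,0,0,0,0,0,0]' -1 30;python3 -m inch '[0,0,0,0,0,0,0,0]'
```

```text
spring [ 649.6 -109.8   58. ]
float [644.2 -27.2  42. ]
time: 10.05
ee_pos: [0.6487, -0.1103, 0.0246]
eef_rot: [-3.141, -0.0, 1.567]
force: [-0.5, 0.3, 0.5]
gripper_width: 0.0852
time: 10.55
ee_pos: [0.6499, -0.1116, 0.0256]
eef_rot: [3.14, 0.001, 1.566]
force: [-0.7, 1.2, 5.6]
gripper_width: 0.0272
time: 10.75
ee_pos: [0.6499, -0.1116, 0.0256]
eef_rot: [3.14, 0.001, 1.566]
force: [-0.9, 0.7, 7.2]
gripper_width: 0.0274
```

```bash

python3 -m inch '[0,0,-3,0,0,0,-7,0,0,0,-11,0,0,0,-14,0,3,-2,-14,0]'|head -2
python3 go.py .4495 .109 .15 1.571
```

```text
time: 11.25
ee_pos: [0.6331, -0.0847, 0.1701]
t 11.25 pos [ 0.6331 -0.0847  0.1701] yaw 1.563 shift cm [ 19.22 -18.52   2.01] twist -0.008 rows 5.4
```

```bash

python3 -m inch '[3.5,-3,0,0,7,-6.5,0,0,10.5,-10,0,0,14,-13.5,0,0,17,-16.5,0,0]'|head -2
python3 -m inch '[1.5,-1.5,1,0,2.3,-2,2,0,2.3,-2,2,0,2.3,-2,2,0]'
python3 go.py .4495 .109 .07 1.571
```

```text
time: 11.75
ee_pos: [0.4635, 0.0909, 0.1644]
time: 12.15
ee_pos: [0.446, 0.1121, 0.1445]
eef_rot: [-3.141, 0.0, 1.566]
force: [-0.4, -0.1, 0.0]
gripper_width: 0.0274
t 12.15 pos [0.446  0.1121 0.1445] yaw 1.566 shift cm [-0.31  0.36  7.45] twist -0.005 rows 1.5
```

```bash

python3 -m inch '[-0.3,0.3,2,0,-0.3,0.3,5,0,-0.3,0.3,7,0,-0.3,0.3,8,0,-0.3,0.3,8,0]'|head -2
python3 -m inch '[0,0,0,0]'|head -2
python3 det.py 5 >/dev/null;python3 go.py .4495 .109 .027 1.571
```

```text
time: 12.65
ee_pos: [0.4482, 0.109, 0.0636]
time: 12.75
ee_pos: [0.4492, 0.1092, 0.0655]
t 12.8 pos [0.4495 0.1093 0.0659] yaw 1.565 shift cm [-0.03  0.    3.89] twist -0.006 rows 0.8
```

View pics/w5.png

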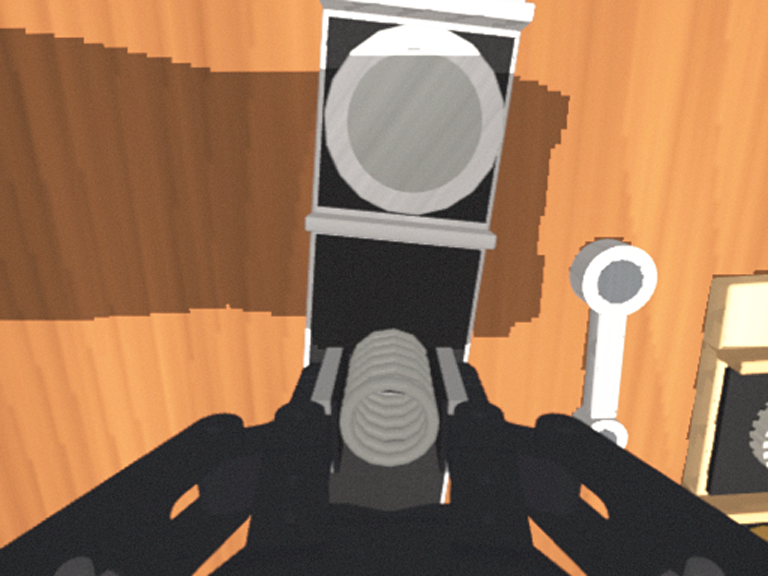

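The piston crown, centred at (414,120), stands in the middle of its place, and the spring hangs upright over the second. I'll lower it.

```bash

python3 -m inch '[0,0,1.5,0,0,0,2.6,0,0,0,3.4,0,0,0,3.8,0,0,0,3.9,0]'
python3 -m inch '[0,0,0.05,0,0,0,0.1,0,0,0,0.1,0]'
```

```text
time: 13.3
ee_pos: [0.4479, 0.1097, 0.0255]
eef_rot: [-3.14, 0.0, 1.566]
force: [-7.9, 0.5, 14.3]
gripper_width: 0.0273
time: 13.6
ee_pos: [0.448, 0.1097, 0.0255]
eef_rot: [-3.141, 0.0, 1.566]
force: [-8.4, -0.2, 14.4]
gripper_width: 0.0272
```

```bash

python3 -m inch '[0,0,-0.05,0,0,0,-0.1,0,0,0,-0.1,0]'
python3 -m inch '[0,0,0,0,0,0,0,0,0,0,0,0,0,0,0,0]' 1
python3 -m inch '[0,0,-1,0,0,0,-3,0,0,0,-6,0,0,0,-10,0,0,0,-14,0]'|head -2
python3 go.py .644 -.0275 .12 1.571
```

```text
time: 13.9
ee_pos: [0.4486, 0.1096, 0.0256]
eef_rot: [3.141, 0.0, 1.566]
force: [-0.8, 0.5, 1.5]
gripper_width: 0.0271
time: 14.3
ee_pos: [0.4484, 0.1096, 0.0255]
eef_rot: [-3.142, 0.0, 1.566]
force: [-0.6, -0.1, -0.4]
gripper_width: 0.0832
time: 14.8
ee_pos: [0.448, 0.1096, 0.1676]
t 14.8 pos [0.448  0.1096 0.1676] yaw 1.566 shift cm [-13.62  19.66   4.76] twist -0.005 rows 4.9
```

```bash

python3 -m inch '[-3,4,0,0,-6,8,0,0,-9,12.5,1,0,-12,17,3,0,-13.6,19.6,4.5,0]'|head -2
python3 -m inch '[0,0,0,0,0,0,0,0]'|head -2
python3 det.py 6 >/dev/null; python3 go.py .644 -.0275 .017 1.571
```

```text
time: 15.3
ee_pos: [0.646, -0.0292, 0.1213]
time: 15.5
ee_pos: [0.6433, -0.0277, 0.1195]
t 15.55 pos [ 0.6436 -0.0271  0.1212] yaw 1.566 shift cm [-0.04  0.04 10.42] twist -0.005 rows 2.1
```

View pics/w6.png

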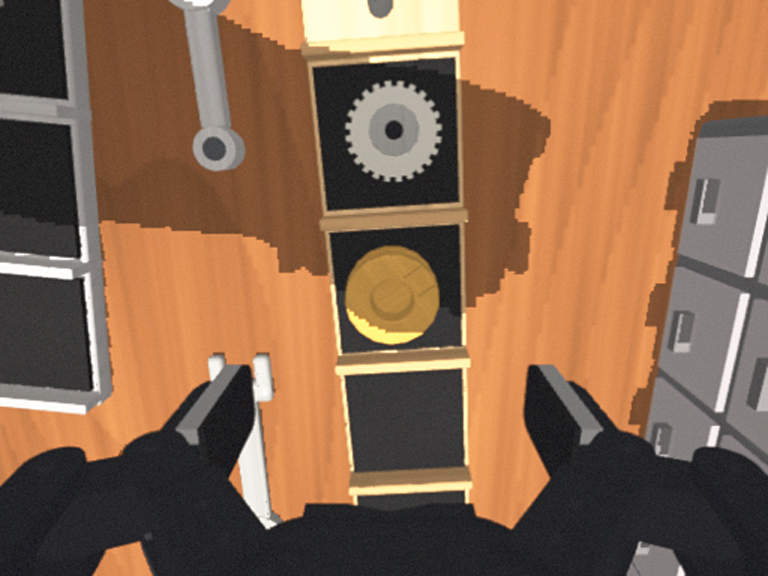

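```bash
python3 - <<'E'
from h import *
c=np.load("w6.npy",allow_pickle=True).item()
for n,uv,z in [("float",(392,298),.042),("gov",(394,130),.054)]:
    print(n,(cast(c,np.array(uv)/1.5,z)[0]*1000).round(1))
E
python3 -m inch '[0,0,3,0,0,0,6,0,0,0,8.5,0,0,0,9.8,0,0,0,10.3,0]'
python3 -m inch '[0,0,0,0,0,0,0,0]'
```

```text
float [644.4 -26.5  42. ]
gov [645.5  53.1  54. ]
time: 16.05
ee_pos: [0.6433, -0.0266, 0.0181]
eef_rot: [3.141, 0.0, 1.567]
force: [0.1, -0.4, -0.1]
gripper_width: 0.0856
time: 16.25
ee_pos: [0.6448, -0.0274, 0.0196]
eef_rot: [3.139, 0.001, 1.566]
force: [0.3, 0.3, 0.7]
gripper_width: 0.0854
```

```bash

python3 -m inch '[0,0,0.1,0,0,0,0.1,0,0,0,0.1,0,0,0,0.1,0,0,0,0.1,0]' -1 25;python3 -m inch '[0,0,0,0,0,0,0,0]'
```

```text
time: 16.75
ee_pos: [0.6442, -0.0275, 0.0173]
eef_rot: [3.141, 0.0, 1.566]
force: [-2.3, 0.6, 5.4]
gripper_width: 0.047
time: 16.95
ee_pos: [0.6442, -0.0275, 0.0173]
eef_rot: [3.141, 0.0, 1.566]
force: [-1.3, -0.1, 6.4]
gripper_width: 0.0472
```

```bash

python3 -m inch '[0,0,-2,0,0,0,-6,0,0,0,-10,0,0,0,-14,0,0,-3,-14,0]'
python3 go.py .441 .0275 .15 1.571
```

```text
time: 17.45
ee_pos: [0.6191, -0.0286, 0.1639]
eef_rot: [3.13, 0.003, 1.566]
force: [-0.1, -0.4, -0.0]
gripper_width: 0.0472
t 17.45 pos [ 0.6191 -0.0286  0.1639] yaw 1.566 shift cm [  5.52 -17.84   1.39] twist -0.005 rows 3.7
```

```bash

python3 -m inch '[1,-4,0,0,2.3,-8,0,0,3.6,-12,0,0,4.9,-16,0.5,0,5.5,-17.5,1,0]'|head -2
python3 -m inch '[0,0,1.5,0,0,0,4,0,0,0,6,0,0,0,7.5,0,0,0,8,0]'|head -2
python3 -m inch '[0,0,0,0,0,0,0,0]'|head -2
python3 det.py 7 >/dev/null; python3 go.py .441 .0275 .021 1.571
```

```text
time: 17.95
ee_pos: [0.4363, 0.0297, 0.1461]
time: 18.45
ee_pos: [0.4383, 0.0287, 0.0645]
time: 18.65
ee_pos: [0.4396, 0.0285, 0.0673]
t 18.7 pos [0.4398 0.0285 0.0675] yaw 1.566 shift cm [-0.1   0.12  4.65] twist -0.005 rows 0.9
```

View pics/w7.png

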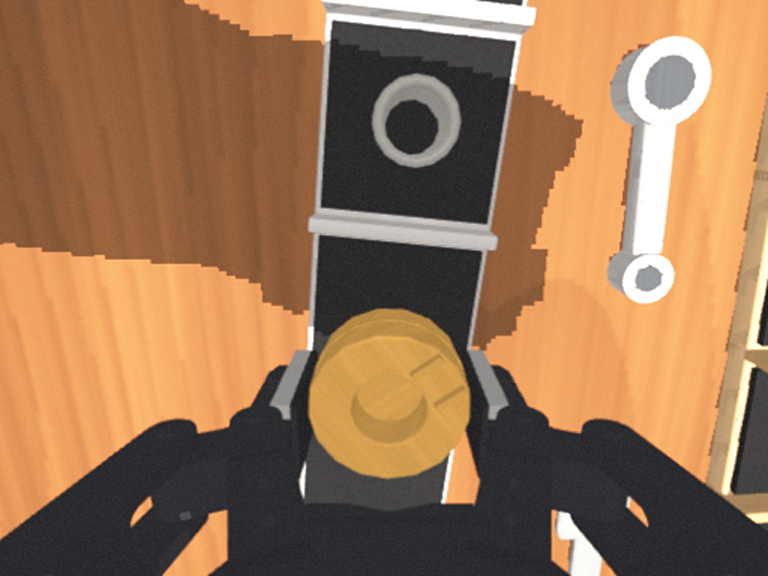

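The spring stands mid-place at (416,120), and the float is held level over the third place. I'll lower it.

```bash

python3 -m inch '[-0.1,0.1,1.5,0,-0.1,0.1,3,0,-0.1,0.1,4,0,-0.1,0.1,4.5,0,-0.1,0.1,4.65,0]'
python3 -m inch '[0,0,0.1,0,0,0,0.1,0]'
```

```text
time: 19.2
ee_pos: [0.44, 0.0277, 0.02]
eef_rot: [-3.141, 0.0, 1.566]
force: [-0.6, 0.3, -1.2]
gripper_width: 0.047
time: 19.4
ee_pos: [0.4404, 0.0276, 0.0196]
eef_rot: [3.141, 0.0, 1.566]
force: [-0.7, -0.3, -0.8]
gripper_width: 0.0471
```

```bash

python3 -m inch '[0,0,0.1,0,0,0,0.1,0,0,0,0.1,0]'
python3 -m inch '[0,0,0.1,0,0,0,0.1,0,0,0,0.1,0]'
```

```text
time: 19.7
ee_pos: [0.4401, 0.0276, 0.0182]
eef_rot: [3.141, 0.0, 1.566]
force: [0.3, -0.1, 0.0]
gripper_width: 0.047
time: 20.0
ee_pos: [0.4402, 0.0276, 0.0172]
eef_rot: [3.141, 0.0, 1.566]
force: [-1.4, 0.0, 2.1]
gripper_width: 0.0471
```

Touching, at the same height as when it was picked. I'll release it.

```bash

python3 -m inch '[0,0,0,0,0,0,0,0,0,0,0,0,0,0,0,0]' 1
python3 -m inch '[0,0,-1,0,0,0,-3,0,0,0,-6,0,0,0,-10,0,0,0,-14,0]'
python3 go.py .6455 .053 .12 1.571
```

```text
time: 20.4
ee_pos: [0.44, 0.0277, 0.017]
eef_rot: [-3.141, 0.0, 1.566]
force: [-0.0, 0.4, 0.2]
gripper_width: 0.0849
time: 20.9
ee_pos: [0.4396, 0.0278, 0.1591]
eef_rot: [3.142, 0.0, 1.566]
force: [1.1, -0.3, 0.2]
gripper_width: 0.0851
t 20.9 pos [0.4396 0.0278 0.1591] yaw 1.566 shift cm [ 2.62 20.57  3.91] twist -0.005 rows 4.2
```

```bash

python3 -m inch '[0.5,4.5,0,0,1,9,0,0,1.7,13.5,1,0,2.4,18,2.5,0,2.6,20.6,3.8,0]'|head -2
python3 -m inch '[0,0,0,0,0,0,0,0]'|head -2
python3 det.py 8 >/dev/null; python3 go.py .6455 .053 .031 1.571
```

```text
time: 21.4
ee_pos: [0.6487, 0.0532, 0.1186]
time: 21.6
ee_pos: [0.6457, 0.0527, 0.1189]
t 21.65 pos [0.6458 0.0527 0.1199] yaw 1.566 shift cm [ 0.03 -0.03  8.89] twist -0.005 rows 1.8
```

View pics/w8.png

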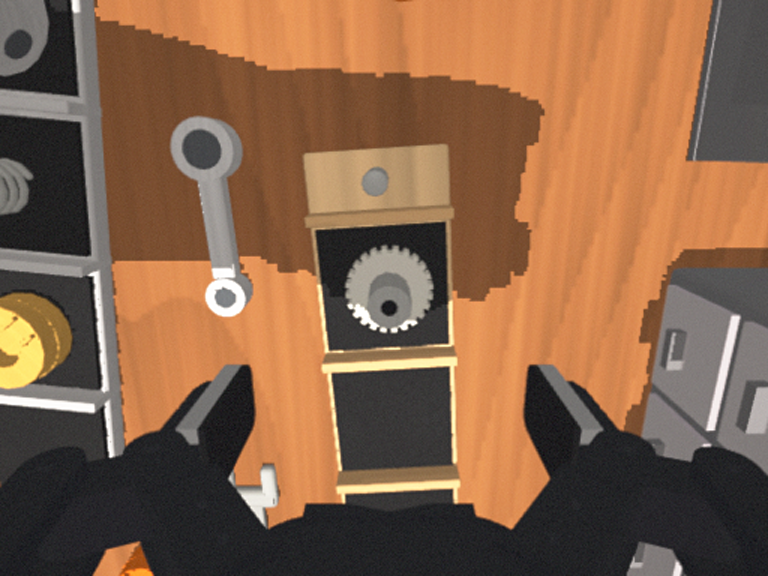

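The governor spool top at (390,306) is on the jaw axis. The float, spring and piston are in their places at the left. Going down.

```bash
python3 - <<'E'
from h import *
c=np.load("w8.npy",allow_pickle=True).item()
print((cast(c,np.array((390,306))/1.5,.054)[0]*1000).round(1))
E
python3 -m inch '[0,0,3,0,0,0,6,0,0,0,8,0,0,0,8.7,0,0,0,8.9,0]'
python3 -m inch '[0,0,0,0,0,0,0,0,0,0,0,0,0,0,0,0,0,0,0,0]' -1 30;python3 -m inch '[0,0,0,0,0,0,0,0]'
```

```text
[645.9  53.9  54. ]
time: 22.15
ee_pos: [0.6457, 0.0526, 0.0309]
eef_rot: [3.141, 0.0, 1.566]
force: [0.8, 0.6, 0.3]
gripper_width: 0.0853
time: 22.65
ee_pos: [0.6466, 0.0526, 0.0308]
eef_rot: [3.141, 0.0, 1.566]
force: [-0.0, 1.2, 3.2]
gripper_width: 0.0209
time: 22.85
ee_pos: [0.6466, 0.0526, 0.0308]
eef_rot: [3.141, 0.0, 1.566]
force: [-1.4, -0.9, 6.4]
gripper_width: 0.0206
```

```bash

python3 -m inch '[0,0,-2,0,0,0,-6,0,0,0,-10,0,0,0,-13,0,0,-3,-13,0]'
python3 go.py .433 -.0543 .15 1.571
```

```text
time: 23.35
ee_pos: [0.6206, 0.052, 0.1653]
eef_rot: [3.133, 0.001, 1.565]
force: [0.3, 0.2, 0.2]
gripper_width: 0.0207
t 23.35 pos [0.6206 0.052  0.1653] yaw 1.565 shift cm [-10.73 -18.7    1.53] twist -0.006 rows 4.3
```

```bash

python3 -m inch '[-2.3,-4,0,0,-4.7,-8,0,0,-7,-12,0,0,-9.2,-16,0.5,0,-10.7,-18.4,1,0]'|head -2
python3 -m inch '[0,0,1.5,0,0,0,4,0,0,0,5.5,0,0,0,6.5,0,0,0,7,0]'|head -2
python3 -m inch '[0,0,0,0,0,0,0,0]'|head -2
python3 det.py 9 >/dev/null; python3 go.py .433 -.0543 .033 1.571
```

```text
time: 23.85
ee_pos: [0.4294, -0.0539, 0.1496]
time: 24.35
ee_pos: [0.4314, -0.0528, 0.079]
time: 24.55
ee_pos: [0.4321, -0.0533, 0.0807]
t 24.6 pos [ 0.4322 -0.0534  0.0809] yaw 1.566 shift cm [-0.09  0.08  4.79] twist -0.005 rows 1.0
```

View pics/w9.png

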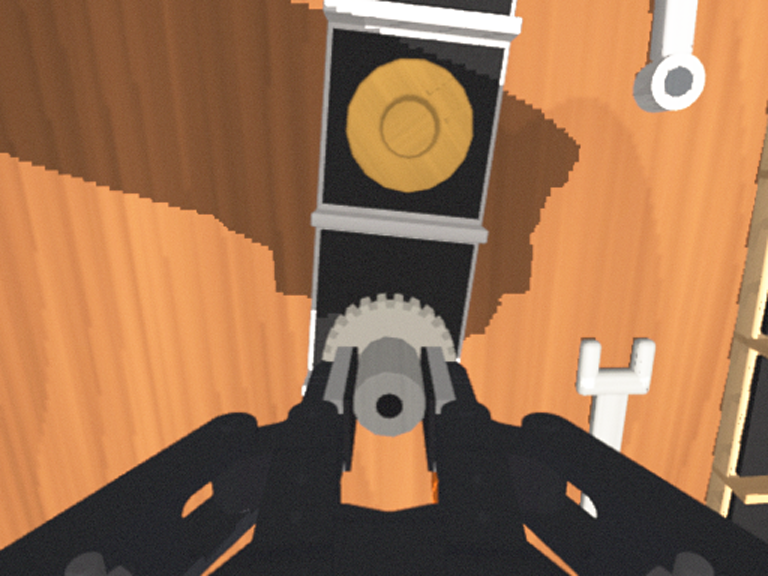

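The float is well centred at (410,125), and the governor hangs upright over the last place.

```bash

python3 -m inch '[-0.1,0.1,1.5,0,-0.1,0.1,3,0,-0.1,0.1,4,0,-0.1,0.1,4.6,0,-0.1,0.1,4.8,0]'
python3 -m inch '[0,0,0.1,0,0,0,0.1,0,0,0,0.1,0]'
```

```text
time: 25.1
ee_pos: [0.4325, -0.0542, 0.0319]
eef_rot: [-3.141, -0.0, 1.566]
force: [0.6, 0.4, -0.4]
gripper_width: 0.0207
time: 25.4
ee_pos: [0.433, -0.0545, 0.0316]
eef_rot: [3.141, 0.0, 1.566]
force: [-0.2, 0.5, -1.3]
gripper_width: 0.0206
```

```bash

python3 -m inch '[0,0,0.1,0,0,0,0.1,0,0,0,0.1,0]'
python3 -m inch '[0,0,0,0,0,0,0,0]'
```

```text
time: 25.7
ee_pos: [0.433, -0.0545, 0.0307]
eef_rot: [3.141, 0.001, 1.566]
force: [-1.5, 1.2, 6.0]
gripper_width: 0.021
time: 25.9
ee_pos: [0.433, -0.0545, 0.0307]
eef_rot: [3.141, 0.0, 1.566]
force: [-1.7, 1.1, 6.5]
gripper_width: 0.021
```

```bash

python3 -m inch '[0,0,0,0,0,0,0,0,0,0,0,0,0,0,0,0]' 1
python3 -m inch '[0,0,-1,0,0,0,-3,0,0,0,-6,0,0,0,-10,0,0,0,-14,0]'|head -2
python3 -m inch '[2,1,-3,0,4,2,-6,0,6,3,-10,0,8,4,-14,0,8,4,-14,0]'|head -2
python3 -m inch '[0,0,0,0,0,0,0,0,0,0,0,0]'|head -2
python3 det.py 10; python3 - <<'E'
from h import *
for n in("scene","side"):
    c=snap(n);im=c["img"]; im=im[110:320,120:370] if n=="scene" else im[120:330,150:400]; save(im,f"pics/{n}9.png",2.5)
E
```

```text
time: 26.3
ee_pos: [0.4325, -0.0543, 0.03]
eef_rot: [-3.141, -0.0, 1.566]
force: [-0.3, -0.5, -0.9]
gripper_width: 0.0776
time: 26.8
ee_pos: [0.4322, -0.0541, 0.1721]
time: 27.3
ee_pos: [0.4751, 0.027, 0.3164]
time: 27.6
ee_pos: [0.4724, 0.0252, 0.309]
[254.2  37.7] 840 centre mm [458.1 189.4] size [66.  67.4] 83.9
[242.8  90.7] 2291 centre mm [449.4 109.6] size [68.9 68.8] 83.96
[381.  133.5] 2347 centre mm [642.5  52.1] size [68.3 67.2] 3.41
[243. 143.] 963 centre mm [441.2  28.8] size [68.4 68.2] 84.24
[378.5 189.2] 2023 centre mm [647.3 -29.3] size [67.9 67.6] 3.43
[233.1 203.1] 1011 centre mm [432.4 -53.2] size [67.6 66.5] 83.97
```

View pics/w10.png

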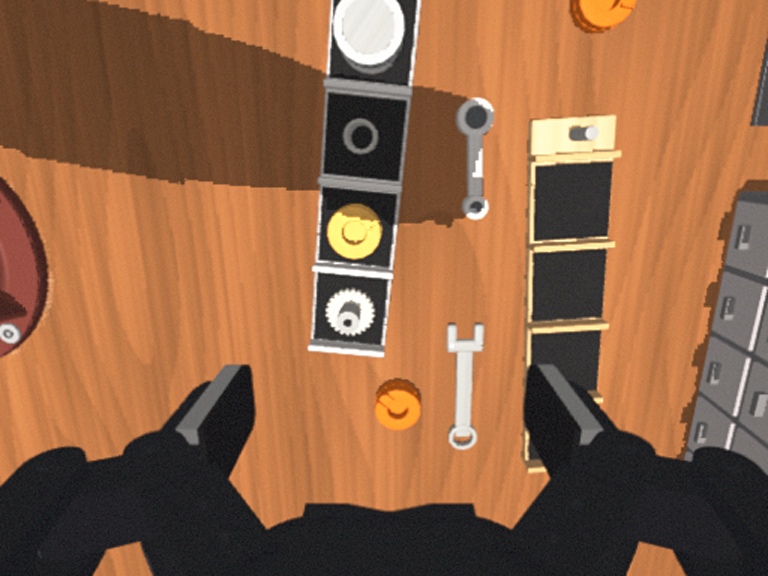

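View pics/scene9.png

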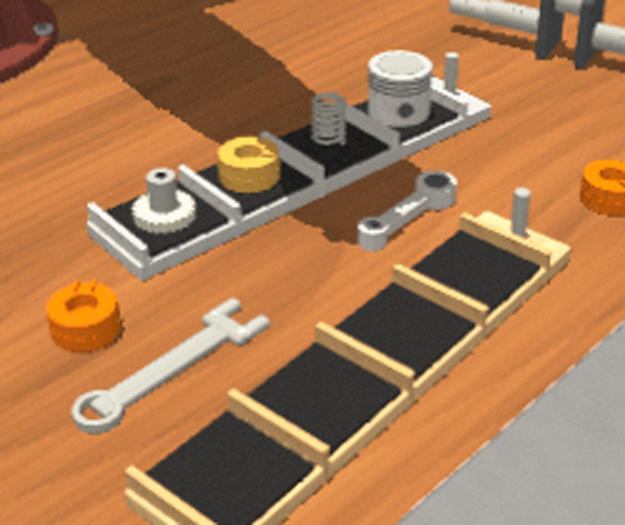

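View pics/side9.png

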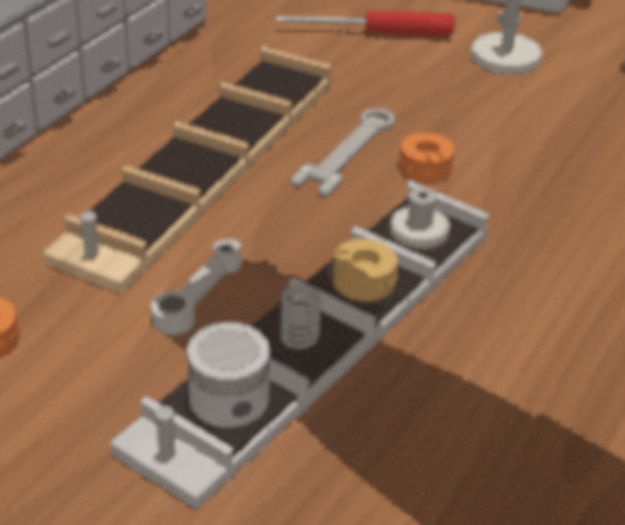

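All three views show the four parts upright and in order from the build post: piston, spring, float, governor. In the wrist picture they are at (369,28), (360,136), (355,231) and (348,319). One numeric check of the centres before handing in.

```bash
python3 - <<'E'
from h import *
c=np.load("w10.npy",allow_pickle=True).item()
o=np.array([445.4,69.1]);a=-.1
for n,uv,z,y in [("piston",(369,28),.064,123),("spring",(360,136),.058,41),("float",(355,231),.042,-41),("gov",(348,320),.054,-123)]:
    p=cast(c,np.array(uv)/1.5,z)[0][:2]*1000-o
    print(n,round(p[0]*np.cos(a)+p[1]*np.sin(a),1),round(-p[0]*np.sin(a)+p[1]*np.cos(a)-y,1))
s=get_state();print(s["time"],s["force"],s["gripper_width"])
finish_job()
E
```

```text
piston 0.3 -4.2
spring -0.7 -0.5
float 0.1 0.6
gov 0.5 1.8
27.75 [ 0.6333216  -0.68700912 -0.09641075] 0.08561797770731638
the job is handed in; nothing more can be done
```

All four parts now stand on the build rack in reverse order. From the post they are piston, spring, float and governor. Each was lowered until it touched its pad, then released. I handed the job in at 27.75 s, with the gripper open and clear of everything.

- **Position:** The last wrist picture puts every part within 1 mm of its place's middle across the rack. Along the rack the offsets are -4.2 mm (piston), -0.5 mm (spring), +0.6 mm (float) and +1.8 mm (governor); the limit is 14 mm.
- **Piston reading:** Its -4.2 mm comes from the edge of the picture. I had aimed it to within about 1 mm, and a closer view after placing showed it near the middle, so the two readings disagree by a few millimetres.
- **Upright:** All three cameras showed the parts standing upright. I judged this by eye and did not measure the tilt.
- **Forces:** The highest wrist force I read was about 18 N, when I pressed the piston onto its pad. No check failed.

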